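# Lift the spent filter ring with tongs over the breeder box

## Robot

A 6-joint arm with a two-finger parallel gripper is mounted at the origin on the work surface. World frame = base frame: x ahead of the robot, y to its left, z up, the work surface at z = 0. Lengths are in m, angles in rad, forces in N, time in s.
With the tool pointing down it reaches from about 0.225 to 0.725 m from the base axis. Payload 3.1 kg.
Tool frame: the origin (TCP) lies midway between the tips of the shut fingers; the grasp point (between the pads) lies 19 mm behind it (bot.grip_point_offset is the distance from the TCP to the grasp point, in m); x points along the fingers, z is the direction in which the jaws open and shut, and the axes are right-handed (so a half turn about x gives the same grasp; the last joint's range is limited). The gripper opens to 85 mm and grips with 20 to 120 N. Pads are 22 mm wide; open, the fingers measure 114 mm over their backs; the gripper's body (76 mm by 85 mm) begins 54 mm behind the grasp point. The pads swing forward as they close: fully open they stand 13 mm farther back than shut.
Start: joints at [-1.462, 0.048, 0.099, 1.622, 0, 1.443], TCP at [0.123, -0.51, 0.231] pointing down, gripper open.
Joint ranges: [-2.91, 2.91], [-0.99, 1.94], [-1.21, 1.42], [-2.12, 2.29], [-1.49, 1.47], [-3.14, 3.14]. Speed limits (rad/s): [2.79, 2.79, 3.14, 3.14, 3.14, 3.14].

## Interface

Orientations are given as a rotation vector (axis times angle).
In Python, from plant import bot gives the robot as it stands.
- The arm moves only by the tool arm_command, never from a script. Its argument "rows" is a list of rows, each a list of 6 numbers: the shift along the world's x, y, z in mm, then the turn, a rotation vector about the world's x, y, z in degrees. A call has 1 to 20 rows; each row is the pose to reach, as a shift and turn from the pose commanded when the call began; what a row does not reach only later rows make up. A row lasts 1/8 s, in which the tool goes at most 62.5 mm and 10.7 degrees, less where a joint would pass 70% of its speed; a pose out of reach is approached as far as the arm can. A call with a gripper value outside its range is refused whole. "fingers" is the gripper command: -1 is shut, 1 is fully open, values between are in proportion, set as the call begins (left out, the last holds). The fingers move at their own pace and stop on an object; "force" is the grip in N (left out, the last holds). Time passes only in rows, so rows that repeat a pose let the fingers close. It gives the time, the measured TCP pose, the force and the opening at its end, in the units of the state.
- bot.state(): the state, without advancing time (a new reading comes with each control period).
- bot.read_camera(name): name is "scene" or "top" or "wrist"; returns the picture (480x640x3 uint8, red, green, blue); there is no depth.
- bot.get_calibration(name): a dict with "fx", "fy", "cx", "cy" (pixels), "rvec" (rotation vector, rad) and "tvec" (3), from world to camera coordinates, as OpenCV has them. Camera axes: x right, y down, z forward; pixel columns grow to the right and rows downward; lengths in m; the calibration is good to about 2 mm. The wrist camera is an equidistant fisheye: a pixel r from the principal point sees the ray r / f radians off the axis. A picture is of the moment at which its call begins: read the wrist's pose just before it. get_calibration takes no time and is no camera call; for the wrist camera it gives the pose at the moment of the call.
- bot.close_job(): hands the job in, once; it reports no verdict.
The state is a dict: "t": time; "joint_pos": joint angles; "joint_velocities": joint speeds; "joint_efforts": joint torques, N m; "tool_pos": TCP position; "orientation": TCP orientation; "force": force on the tool from outside, world axes, zero at the start; "wrist_torque": the same for the moment, N m; "opening": finger opening in m.
Only numpy, scipy, OpenCV 4.12 (cv2) and the standard library are available. Lean on these libraries where they do the work, as an engineer would, in place of code of your own. Each camera call takes 0.05 s, during which the arm holds its last target.

## Task

One ceramic filter ring on the drying board is brown and spent: take up the sprung tongs from the shelf, close them on that brown ring, lift it, and carry it over the open clear breeder box. Only the tongs may touch the ring, never the gripper's fingers. Finish while still holding: the tongs in the gripper and the brown ring in the tongs, still, with the whole ring above the box's opening and a few centimetres clear of its rim; leave the white rings, the box, the switch and the other things as they stand.

Things in the scene. Friction and masses are not known exactly. Their poses are not given: they have to be found in the camera images.
- tongs: Sprung tongs, 186 mm long, 30 mm tall, 90 g, lying flat; arms open in the level plane. Origin: on the shelf midway between the dark green grips (40 mm long, 30 mm tall, x -20 to +20); x points to the tips, z up. Outer faces of the grips: 44 mm apart open, about 32 mm with a ring in the tips. Steel pivot post, 18 mm across, at x = -75 mm. Centre of mass within 10 mm of the origin.
- tongs_tips (a point): Point midway between the teal tips: 88 mm ahead of the tongs' origin along x, 15 mm above their underside. The tips span 28 mm in x and from 6 to 24 mm above the underside; open they are 48 mm apart inside and 59 mm over their outsides.
- tongs_left (a joint): Closing angle of each arm (both alike): 0 open, 0.08 rad closed on a ring, 0.14 end stop. Preloaded spring: each grip needs about 4 N to start closing, 7 N at a ring. The tongs spring open as the gripper opens: to carry them open, stay slightly squeezed (grips about 38 to 41 mm apart).
- board: Fixed blue drying board, 70 mm (x) by 220 mm (y), 15 mm thick, on which the three rings stand. Origin: centre of its underside; its y axis runs along the row of rings.
- ring_brown: The dark brown ceramic filter ring: an upright cylinder 22 mm in diameter, 26 mm tall, about 20 g, with a small dark hole in its top, standing on the board. Origin: centre of its underside, z up.
- ring_white1: White ceramic filter ring of the same shape and size, standing on the board about 75 mm from its neighbour. Origin: centre of its underside.
- ring_white2: White ceramic filter ring of the same shape and size, standing on the board about 75 mm from its neighbour. Origin: centre of its underside.
- breeder_box: Clear acrylic open-topped box with a white edge at the rim, 100 mm (x) by 140 mm (y), 70 mm tall, walls 3 mm, 250 g, loose on the shelf. Origin: centre of its underside.
- canister: Closed orange food canister with a white lid, 68 mm in diameter, 95 mm tall. Origin: centre of its underside.
- magnet: Algae magnet, black with a blue top grip, 60 by 34 mm, 32 mm tall. Origin: centre of its underside.
- spatula: Stainless aquascaping spatula, 240 mm long, lying flat on the shelf. Origin: its underside near the middle of its length.
- switch (a joint): Red toggle switch on the upright wooden side panel at the robot's right: 0 as it stands, 0.9 rad when thrown.
Not all that is in view belongs to the job. Leave any red or yellow look-alike of the breeder_box alone.

How it is judged:
By the outcome, as a careful person would: the job done as asked, in the order asked, and still so for the second after the job is handed in, while the arm keeps its last pose, push and grip.
It also fails if it takes over 50 s, if anything falls off the work surface, if the arm or the gripper's body presses on something with over 40 N, if the wrist force passes 120 N, or if a joint passes its speed limit or range.

## Working session

There is one attempt and no reset: what is moved stays moved. The work goes in short steps, Python scripts to look and compute and a tool call to move; the robot and the scene stay as the last step left them, time stands still between calls to the robot, and variables do not carry over. Pictures are saved under pics/ and viewed, and the job is handed in when it is done.

Besides the shell and the picture viewer there is one more tool, called as a command line: name --pt "numbers of a row" for each row, then --argument value for the rest. arm_command: Moves the arm, as the interface text tells. Its arguments: {"type":"object","properties":{"rows":{"type":"array"},"fingers":{"type":"number"},"force":{"type":"number"}},"required":["rows"]}

```bash
mkdir -p pics; ls; python3 - <<'E'
from plant import bot
import cv2
for n in("scene","top","wrist"):
    im=bot.read_camera(n); cv2.imwrite(f"pics/{n}0.png",im[:,:,::-1])
    print(n,bot.get_calibration(n))
print(bot.state()); print(bot.grip_point_offset)
E
```

```text
pics
scene {'fx': 509.5642794696414, 'fy': 509.5642794696414, 'cx': 319.5843661169494, 'cy': 232.79541819082812, 'rvec': array([ 0.81484941,  2.50132063, -1.18101138]), 'tvec': array([ 0.40603248, -0.11341701,  1.8406608 ])}
top {'fx': 571.7148727430399, 'fy': 571.7148727430399, 'cx': 322.55720359633233, 'cy': 244.1257412308454, 'rvec': array([ 2.16615152, -2.11225498,  0.14713758]), 'tvec': array([-0.01344847,  0.49535404,  1.60185152])}
wrist {'fx': 371.64829954431775, 'fy': 371.64829954431775, 'cx': 320.5107968230601, 'cy': 240.05622570890645, 'rvec': array([-2.2896197 ,  1.80369479,  0.25375133]), 'tvec': array([-0.52425095, -0.03529764,  0.37867764])}
{'t': 0.15, 'joint_pos': array([-1.46177358e+00,  4.85781820e-02,  9.79363927e-02,  1.62199595e+00,
       -5.02213640e-06,  1.44300416e+00]), 'joint_velocities': array([ 0.00046494, -0.00201122,  0.00412463,  0.00022099, -0.00062306,
       -0.00060059]), 'joint_efforts': array([ 2.08357458e-03, -3.39258528e+01,  3.20424306e+01,  1.53893139e-02,
       -1.88313820e-04, -4.42989560e-06]), 'tool_pos': array([ 0.12310647, -0.50986799,  0.23037664]), 'orientation': array([ 1.03428454,  1.31328784, -1.03209545]), 'force': array([-0.2649914 ,  0.37929769, -0.09356665]), 'wrist_torque': array([-0.05194576, -0.04964145, -0.04195168]), 'opening': 0.08552850133690812}
0.0187
```

View pics/scene0.png

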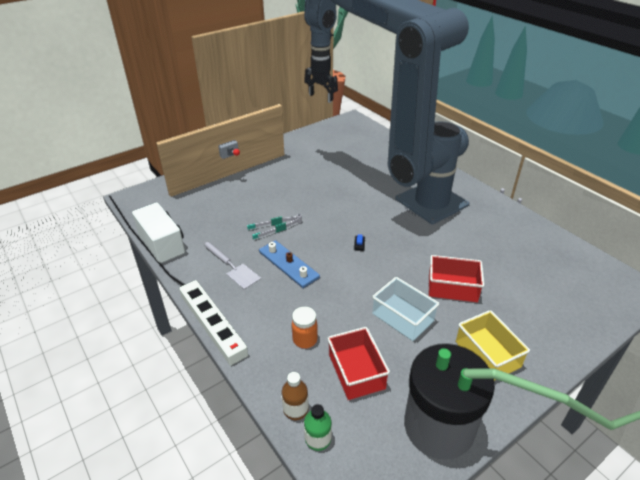

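View pics/top0.png

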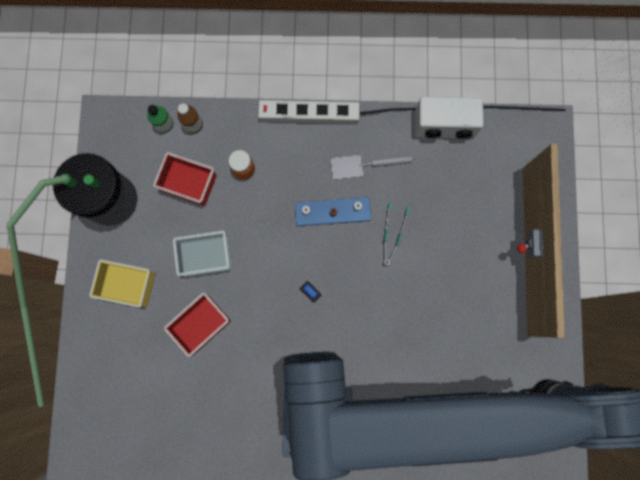

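View pics/wrist0.png

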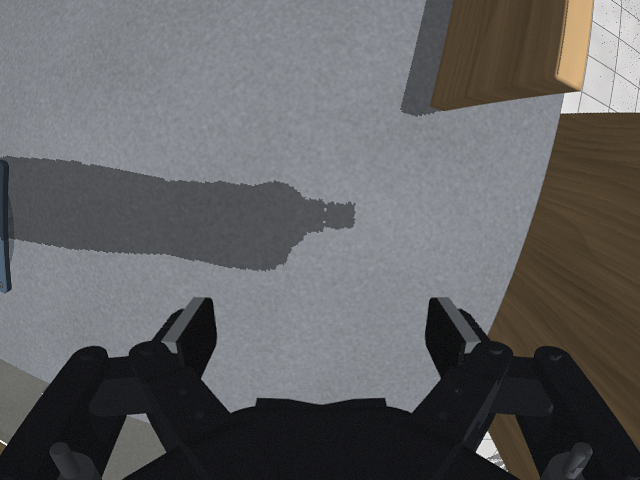

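Top view: brown ring at about (333,212) between whites at (306,210) and (358,206). The tongs have their pivot at (387,262) and tips at (389,207) and (406,209). The clear box is at (201,254), with look-alikes red (185,178), red (197,324) and yellow (121,284). I'll take enlarged crops next.

```bash
python3 - <<'E'
import cv2
im=cv2.imread("pics/top0.png")
cv2.imwrite("pics/c1.png",cv2.resize(im[190:275,290:420],None,fx=6,fy=6,interpolation=cv2.INTER_CUBIC))
cv2.imwrite("pics/c2.png",cv2.resize(im[220:290,160:245],None,fx=7,fy=7,interpolation=cv2.INTER_CUBIC))
E
```

```text
(no output)
```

View pics/c1.png

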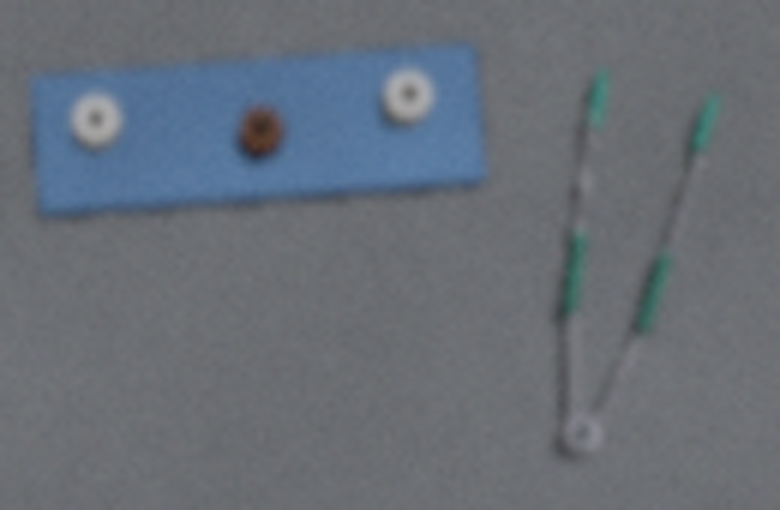

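View pics/c2.png

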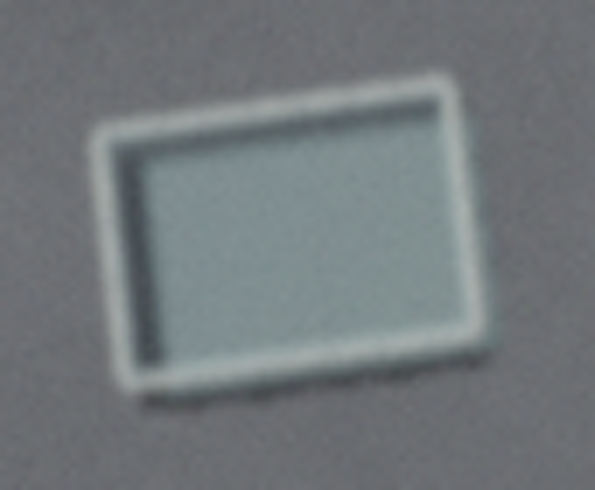

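```bash
cat > h.py <<'E'
import numpy as np,cv2
from plant import bot
def ray(cal,u,v,fish=False):
    R=cv2.Rodrigues(np.array(cal["rvec"]))[0]; t=np.array(cal["tvec"])
    x=(u-cal["cx"])/cal["fx"]; y=(v-cal["cy"])/cal["fy"]
    if fish:
        r=np.hypot(x,y); s=np.sin(r)/r if r>1e-9 else 1
        d=np.array([x*s,y*s,np.cos(r)])
    else: d=np.array([x,y,1.])
    return -R.T@t, R.T@d
def at(cal,u,v,z,fish=False):
    c,d=ray(cal,u,v,fish); return c+d*(z-c[2])/d[2]
E
python3 - <<'E'
from h import *
c=bot.get_calibration("top")
def P(n,u,v,z,o=(290,190),s=6):
    p=at(c,o[0]+(u+.5)/s-.5,o[1]+(v+.5)/s-.5,z); print(n,p[:2].round(4)); return p[:2]
g1=P("gripL",572,275,.03);g2=P("gripR",652,293,.03);t1=P("tipL",598,98,.024);t2=P("tipR",706,124,.024);po=P("post",582,432,.03)
g=(g1+g2)/2;t=(t1+t2)/2
print("g",g,"t",t,np.linalg.norm(t-g),np.linalg.norm(po-g),"yaw",np.degrees(np.arctan2(*(t-po)[::-1])), np.linalg.norm(g1-g2),np.linalg.norm(t1-t2))
P("w1",96,120,.041);P("brown",260,132,.041);P("w2",408,95,.041)
for q in [(35,75),(475,45),(487,180),(40,213)]:P("bd",*q,.015)
for q in [(98,130),(450,80),(478,335),(127,382)]:P("box",*q,.07,(160,220),7)
E
```

```text
gripL [ 0.5263 -0.1799]
gripR [ 0.5185 -0.2183]
tipL [ 0.6148 -0.1922]
tipR [ 0.6031 -0.2447]
post [ 0.4505 -0.1854]
g [ 0.52240604 -0.19909136] t [ 0.60895295 -0.21844268] 0.08868393808065497 0.07316955583304954 yaw -11.786747354088114 0.03920971149761227 0.05370610749902986
w1 [0.5944 0.0505]
brown [ 0.5905 -0.0284]
w2 [ 0.6103 -0.0992]
bd [0.6217 0.0823]
bd [ 0.6418 -0.1328]
bd [ 0.5747 -0.1395]
bd [0.5531 0.0776]
box [0.4973 0.4188]
box [0.5212 0.278 ]
box [0.4183 0.2615]
box [0.396  0.4007]
```

```bash
cat >> h.py <<'E'
def info():
    s=bot.state(); R=cv2.Rodrigues(s["orientation"])[0]
    z=R[:,2]; print("t",round(s["t"],2),"tcp",(s["tool_pos"]*1000).round(1),"xaxis",R[:,0].round(3),"jaw yaw",np.degrees(np.arctan2(z[1],z[0])).round(2),"open",round(s["opening"]*1000,1),"F",s["force"].round(1),"j",s["joint_pos"].round(2))
    return s
E
python3 - <<'E'
from h import *
info()
E
```

```text
t 0.15 tcp [ 123.1 -509.9  230.4] xaxis [-0.     0.002 -1.   ] jaw yaw -76.43 open 85.5 F [-0.3  0.4 -0.1] j [-1.46  0.05  0.1   1.62 -0.    1.44]
```

arm_command --pt "27 21 0 0 0 10.3" --pt "53 41 0 0 0 20.6" --pt "80 62 0 0 0 30.9" --pt "106 83 0 0 0 41.2" --pt "133 104 0 0 0 51.5" --pt "160 124 0 0 0 61.8" --pt "186 145 0 0 0 72.1" --pt "213 166 0 0 0 82.4" --pt "240 186 0 0 0 92.7" --pt "266 207 -5 0 0 103" --pt "293 228 -10 0 0 113.3" --pt "319 249 -15 0 0 123.6" --pt "346 269 -20 0 0 133.9" --pt "373 290 -25 0 0 144.2" --pt "399 311 -30 0 0 154.4" --pt "399 311 -30 0 0 154.4" --pt "399 311 -30 0 0 154.4" --fingers 0.55 --force 25

```text
t: 2.28
tool_pos: [0.5217, -0.1994, 0.201]
orientation: [-1.052, 1.303, 1.053]
force: [0.1, -0.3, 0.2]
opening: 0.0662
```

```bash
python3 - <<'E'
from h import *
info()
c=bot.get_calibration("wrist"); print(c)
im=bot.read_camera("wrist"); cv2.imwrite("pics/w1.png",im[:,:,::-1])
im=bot.read_camera("top"); cv2.imwrite("pics/t1.png",im[:,:,::-1])
np.save("c1.npy",c,allow_pickle=True)
E
```

```text
t 2.27 tcp [ 521.7 -199.4  201. ] xaxis [-0.001 -0.    -1.   ] jaw yaw 77.91 open 66.2 F [ 0.1 -0.3  0.2] j [-0.48  0.13  0.13  1.57 -0.   -0.27]
{'fx': 371.64829954431775, 'fy': 371.64829954431775, 'cx': 320.5107968230601, 'cy': 240.05622570890645, 'rvec': array([-2.26818032, -1.83228856, -0.25507282]), 'tvec': array([ 0.08569128, -0.55792235,  0.19873039])}
```

View pics/w1.png

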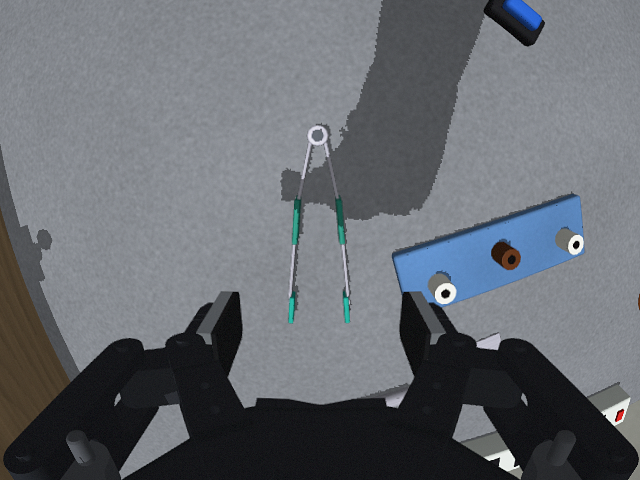

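The wrist view shows the tongs centred, with grips at about (296,222) and (341,221), the post at (318,134), the brown ring top at (514,258) and the board on the right. I'll enlarge this for accuracy.

```bash
python3 - <<'E'
import cv2
im=cv2.imread("pics/w1.png")
cv2.imwrite("pics/c3.png",cv2.resize(im[110:335,260:380],None,fx=2.6,fy=2.6,interpolation=cv2.INTER_CUBIC))
cv2.imwrite("pics/c4.png",cv2.resize(im[185:315,385:595],None,fx=3.8,fy=3.8,interpolation=cv2.INTER_CUBIC))
E
```

```text
(no output)
```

View pics/c3.png

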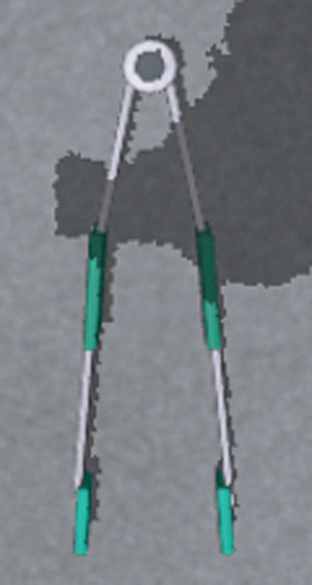

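View pics/c4.png

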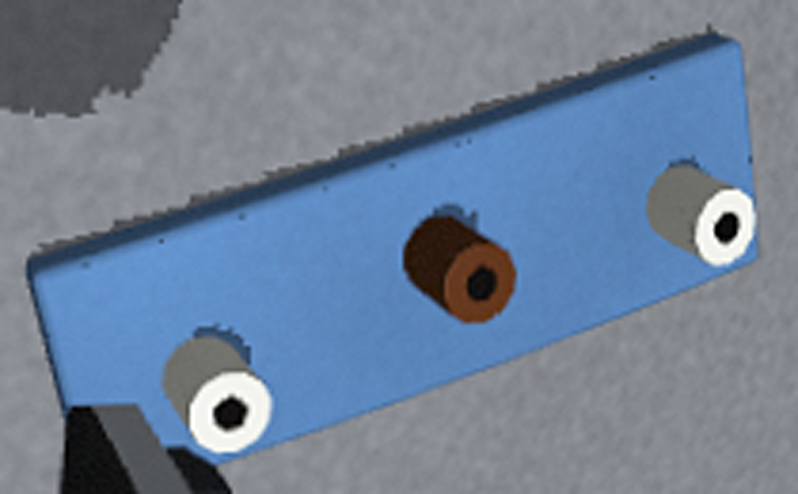

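```bash
python3 - <<'E'
from h import *
c=np.load("c1.npy",allow_pickle=True).item()
print("cam",ray(c,320,240)[0])
def P(n,u,v,z,o=(260,110),s=2.6):
    p=at(c,o[0]+(u+.5)/s-.5,o[1]+(v+.5)/s-.5,z,True); print(n,p[:2].round(4)); return p[:2]
po=P("post",149,66,.03)
g1=P("g1",95,290,.022);g2=P("g2",208,290,.022)
t1=P("t1",81,553,.02);t2=P("t2",227,553,.02)
g=(g1+g2)/2;t=(t1+t2)/2
d=t-po;yaw=np.arctan2(d[1],d[0]);print("g",g,"yaw",np.degrees(yaw),np.linalg.norm(d),"along",np.dot(g-po,d)/np.linalg.norm(d),"g sep",np.linalg.norm(g1-g2),"tipsep",np.linalg.norm(t1-t2))
u=d/np.linalg.norm(d); print("origin est",po+.075*u, t-.102*u)
o=(385,185)
b=P("brown",481,284,.041,o,3.8);P("brown bot est",440,245,.028,o,3.8);P("w2",231,413,.041,o,3.8);P("w1",726,228,.041,o,3.8)
for q in [(30,258),(740,40),(758,260)]:P("bd",*q,.015,o,3.8)
E
```

```text
cam [ 0.45369748 -0.18525976  0.34344072]
post [ 0.4512 -0.1877]
g1 [ 0.5213 -0.2218]
g2 [ 0.5295 -0.1841]
t1 [ 0.6197 -0.2508]
t2 [ 0.6313 -0.1967]
g [ 0.52539537 -0.20293984] yaw -11.698341696212589 0.1779139411915968 along 0.07571093208125616 g sep 0.03859762275410971 tipsep 0.0552871497727952
origin est [ 0.52468337 -0.2028722 ] [ 0.52557833 -0.20305751]
brown [ 0.594 -0.031]
brown bot est [ 0.5866 -0.036 ]
w2 [ 0.612 -0.101]
w1 [0.5967 0.0488]
bd [ 0.5709 -0.1412]
bd [0.5542 0.0754]
bd [0.6221 0.0821]
```

arm_command --pt "2.5 -2.5 -25 0 0 0.3" --pt "2.5 -2.5 -60 0 0 0.3" --pt "2.5 -2.5 -95 0 0 0.3" --pt "2.5 -2.5 -130 0 0 0.3" --pt "2.5 -2.5 -160 0 0 0.3" --pt "2.5 -2.5 -180 0 0 0.3" --pt "2.5 -2.5 -190 0 0 0.3" --pt "2.5 -2.5 -196 0 0 0.3" --pt "2.5 -2.5 -196 0 0 0.3" --pt "2.5 -2.5 -196 0 0 0.3"

```text
t: 3.62
tool_pos: [0.5254, -0.2023, 0.0064]
orientation: [-1.058, 1.298, 1.055]
force: [-0.6, -0.8, 0.1]
opening: 0.0662
```

```bash
python3 - <<'E'
from h import *
info()
im=bot.read_camera("wrist"); cv2.imwrite("pics/w2.png",im[:,:,::-1])
E
```

```text
t 3.62 tcp [ 525.4 -202.3    6.4] xaxis [ 0.002 -0.001 -1.   ] jaw yaw 78.26 open 66.2 F [-0.6 -0.8  0.1] j [-0.49  0.21 -0.17  1.18 -0.   -0.28]
```

View pics/w2.png

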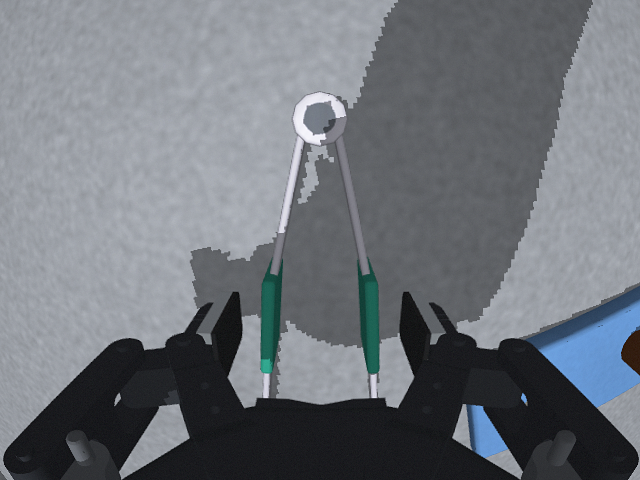

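Tongs grips sit between the pads at (271,320) and (369,320), so I'll squeeze slightly.

arm_command --pt "0 0 0 0 0 0" --pt "0 0 0 0 0 0" --pt "0 0 0 0 0 0" --pt "0 0 0 0 0 0" --pt "0 0 0 0 0 0" --pt "0 0 0 0 0 0" --pt "0 0 0 0 0 0" --pt "0 0 0 0 0 0" --fingers -0.07 --force 25

```text
t: 4.68
tool_pos: [0.5255, -0.2022, 0.0065]
orientation: [-1.059, 1.298, 1.055]
force: [-1.1, -0.1, 6.0]
opening: 0.0402
```

```bash
python3 - <<'E'
from h import *
info()
im=bot.read_camera("wrist"); cv2.imwrite("pics/w3.png",im[:,:,::-1])
E
```

```text
t 4.67 tcp [ 525.5 -202.2    6.5] xaxis [ 0.002 -0.001 -1.   ] jaw yaw 78.27 open 40.2 F [-1.1 -0.1  6. ] j [-0.49  0.21 -0.17  1.18  0.   -0.28]
```

View pics/w3.png

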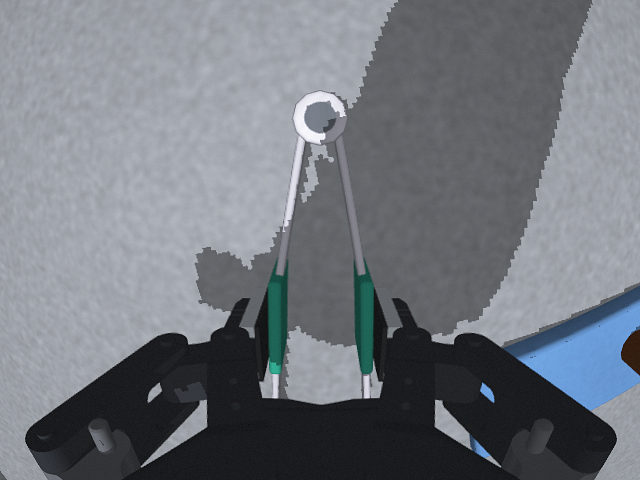

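arm_command --pt "0 0 4 0 0 0" --pt "0 0 12 0 0 0" --pt "0 0 25 0 0 0" --pt "0 0 40 0 0 0" --pt "0 0 60 0 0 0" --pt "0 0 75 0 0 0" --pt "0 0 80 0 0 0" --pt "0 0 80 0 0 0"

```text
t: 5.72
tool_pos: [0.5249, -0.202, 0.0857]
orientation: [-1.058, 1.299, 1.056]
force: [-0.4, -1.2, -1.1]
opening: 0.04
```

```bash
python3 - <<'E'
from h import *
info()
im=bot.read_camera("wrist"); cv2.imwrite("pics/w4.png",im[:,:,::-1])
im=bot.read_camera("scene"); cv2.imwrite("pics/s4.png",cv2.resize(im[180:310,200:360,::-1],None,fx=4.5,fy=4.5,interpolation=cv2.INTER_CUBIC))
E
```

```text
t 5.72 tcp [ 524.9 -202.    85.7] xaxis [ 0.001 -0.    -1.   ] jaw yaw 78.27 open 40.0 F [-0.4 -1.2 -1.1] j [-0.49  0.16 -0.07  1.34 -0.   -0.28]
```

View pics/w4.png

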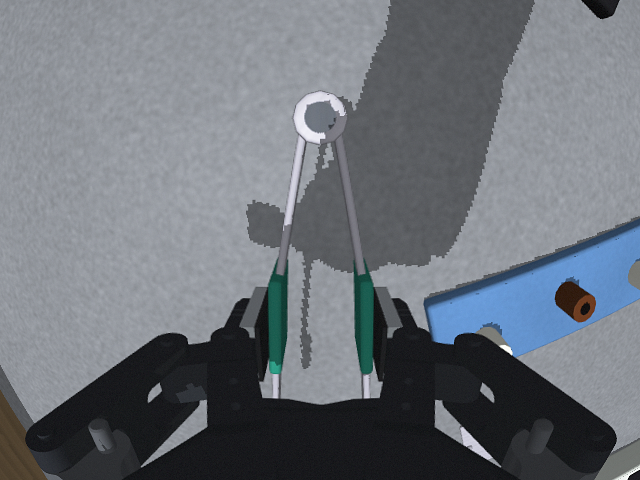

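View pics/s4.png

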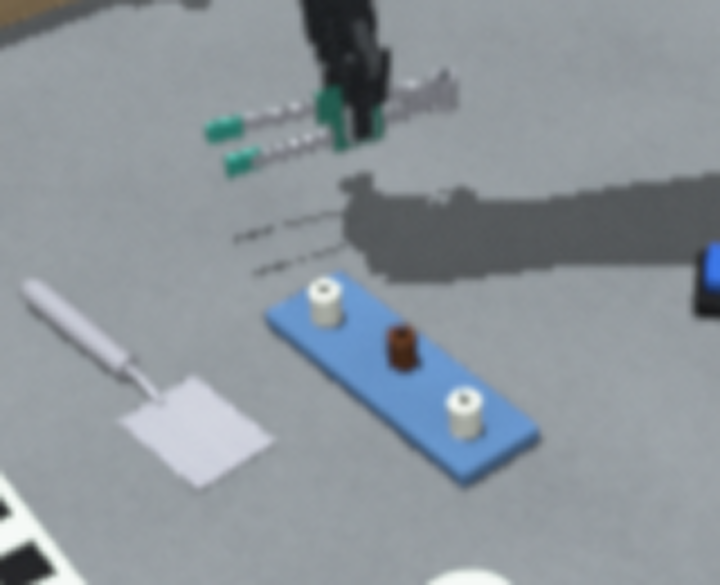

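arm_command --pt "-3 20 0 0 0 2" --pt "-6 50 0 0 0 5" --pt "-10 80 0 0 0 8" --pt "-14 110 0 0 0 11" --pt "-17 138 0 0 0 14" --pt "-19 156 0 0 0 16" --pt "-20 164 0 0 0 17" --pt "-20 164 0 0 0 17" --pt "-20 164 0 0 0 17"

```text
t: 6.95
tool_pos: [0.5048, -0.0385, 0.0853]
orientation: [-1.276, 1.165, 1.276]
force: [0.5, -0.3, -0.3]
opening: 0.0401
```

```bash
python3 - <<'E'
from h import *
info()
im=bot.read_camera("scene"); cv2.imwrite("pics/s5f.png",im[:,:,::-1]);cv2.imwrite("pics/s5.png",cv2.resize(im[200:300,230:350,::-1],None,fx=6,fy=6,interpolation=cv2.INTER_CUBIC))
im=bot.read_camera("top"); cv2.imwrite("pics/t5.png",cv2.resize(im[170:270,280:400,::-1],None,fx=6,fy=6,interpolation=cv2.INTER_CUBIC))
E
```

```text
t 6.95 tcp [504.8 -38.5  85.3] xaxis [ 0. -0. -1.] jaw yaw 95.21 open 40.1 F [ 0.5 -0.3 -0.3] j [-0.21  0.02 -0.22  1.33 -0.   -0.3 ]
```

View pics/s5.png

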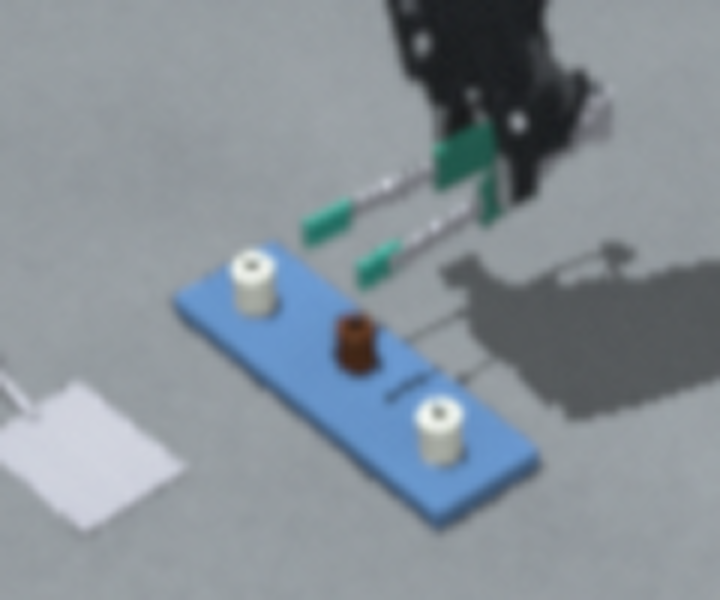

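View pics/t5.png

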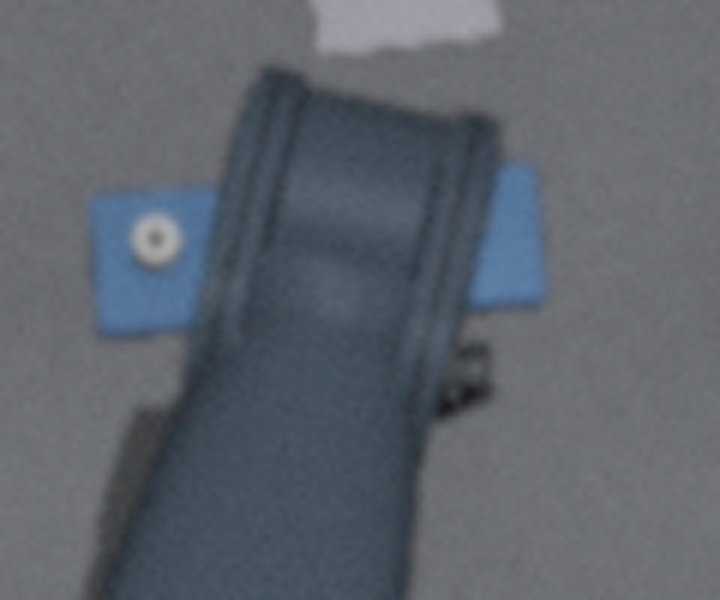

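```bash
python3 - <<'E'
from h import *
c=bot.get_calibration("scene")
def P(n,u,v,z,o=(230,200),s=6):
    p=at(c,o[0]+(u+.5)/s-.5,o[1]+(v+.5)/s-.5,z); print(n,p[:2].round(4)); return p[:2]
P("b",356,325,.041);P("b mid",356,345,.028);P("w",254,264,.041);P("w1",439,411,.041)
a=P("t",328,222,.094);b=P("t",379,265,.094);print((a+b)/2, np.linalg.norm(a-b))
E
```

```text
b [ 0.5956 -0.0302]
b mid [ 0.5965 -0.0298]
w [ 0.6124 -0.1019]
w1 [0.5974 0.0476]
t [ 0.5947 -0.053 ]
t [ 0.5923 -0.01  ]
[ 0.59350753 -0.03148571] 0.04312715496288559
```

arm_command --pt "2 1 -5 0 0 0" --pt "2 1 -15 0 0 0" --pt "2 1 -27 0 0 0" --pt "2 1 -40 0 0 0" --pt "2 1 -52 0 0 0" --pt "2 1 -59 0 0 0" --pt "2 1 -62 0 0 0" --pt "2 1 -62 0 0 0" --pt "2 1 -62 0 0 0"

```text
t: 8.18
tool_pos: [0.5072, -0.037, 0.0239]
orientation: [-1.277, 1.164, 1.276]
force: [0.0, -0.3, -0.4]
opening: 0.0401
```

```bash
python3 - <<'E'
from h import *
info()
im=bot.read_camera("scene"); cv2.imwrite("pics/s6.png",cv2.resize(im[220:300,240:340,::-1],None,fx=7,fy=7,interpolation=cv2.INTER_CUBIC))
E
```

```text
t 8.18 tcp [507.2 -37.   23.9] xaxis [ 0.001 -0.    -1.   ] jaw yaw 95.27 open 40.1 F [ 0.  -0.3 -0.4] j [-0.2   0.06 -0.3   1.2  -0.   -0.3 ]
```

View pics/s6.png

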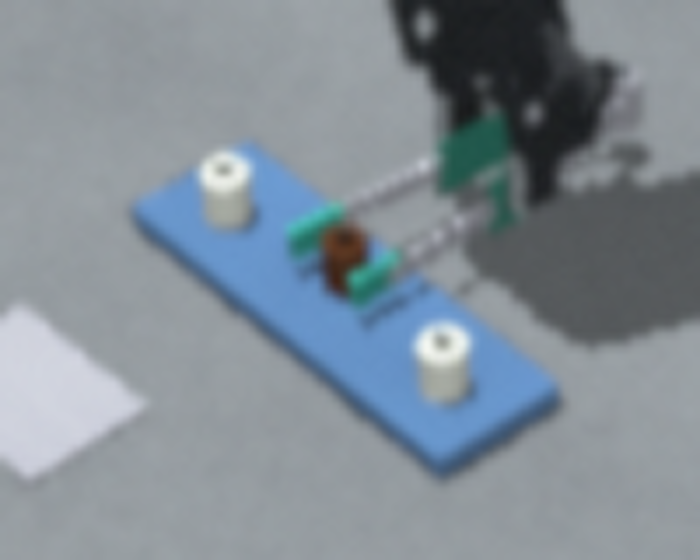

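Tips bracket the brown ring (tips' midpoint (344,253), ring (345,258) in the crop). Closing now.

arm_command --pt "0 0 0 0 0 0" --pt "0 0 0 0 0 0" --pt "0 0 0 0 0 0" --pt "0 0 0 0 0 0" --fingers -0.18 --force 30

```text
t: 8.72
tool_pos: [0.5066, -0.0368, 0.0233]
orientation: [-1.277, 1.164, 1.277]
force: [-0.1, 0.6, -1.6]
opening: 0.035
```

arm_command --pt "0 0 0 0 0 0" --pt "0 0 0 0 0 0" --pt "0 0 0 0 0 0" --pt "0 0 0 0 0 0" --pt "0 0 0 0 0 0" --pt "0 0 0 0 0 0" --fingers -0.5 --force 30

```text
t: 9.48
tool_pos: [0.5067, -0.0369, 0.0233]
orientation: [-1.277, 1.164, 1.277]
force: [-0.8, 0.8, -0.4]
opening: 0.0305
```

```bash
python3 - <<'E'
from h import *
info()
im=bot.read_camera("scene"); cv2.imwrite("pics/s7.png",cv2.resize(im[220:300,240:340,::-1],None,fx=7,fy=7,interpolation=cv2.INTER_CUBIC))
E
```

```text
t 9.47 tcp [506.7 -36.9  23.3] xaxis [ 0. -0. -1.] jaw yaw 95.27 open 30.5 F [-0.8  0.8 -0.4] j [-0.2   0.06 -0.3   1.2  -0.   -0.3 ]
```

View pics/s7.png

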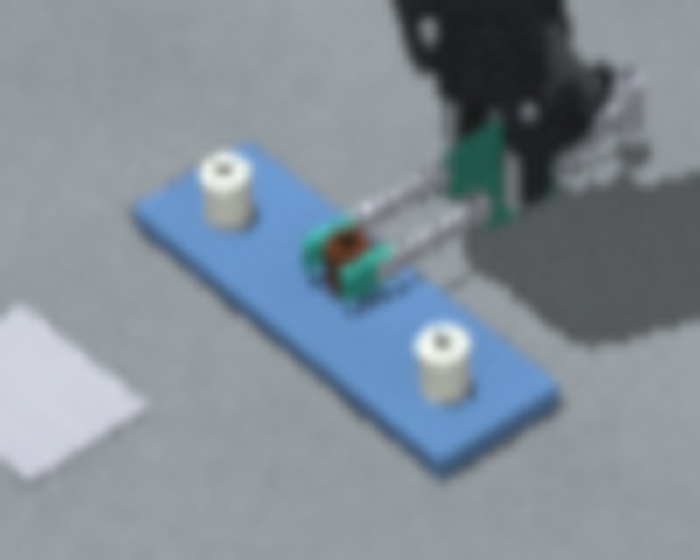

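arm_command --pt "0 0 3 0 0 0" --pt "0 0 9 0 0 0" --pt "0 0 19 0 0 0" --pt "0 0 33 0 0 0" --pt "0 0 49 0 0 0" --pt "0 0 66 0 0 0" --pt "0 0 83 0 0 0" --pt "0 0 96 0 0 0" --pt "0 0 104 0 0 0" --pt "0 0 107 0 0 0" --pt "0 0 107 0 0 0"

```text
t: 10.9
tool_pos: [0.5065, -0.0368, 0.13]
orientation: [-1.276, 1.165, 1.277]
force: [0.0, -0.1, -1.1]
opening: 0.0309
```

```bash
python3 - <<'E'
from h import *
info()
im=bot.read_camera("scene"); cv2.imwrite("pics/s8.png",cv2.resize(im[180:300,220:360,::-1],None,fx=5,fy=5,interpolation=cv2.INTER_CUBIC))
c=bot.get_calibration("top")
E
```

```text
t 10.9 tcp [506.5 -36.8 130. ] xaxis [-0.001  0.    -1.   ] jaw yaw 95.27 open 30.9 F [ 0.  -0.1 -1.1] j [-0.2   0.01 -0.15  1.42  0.   -0.3 ]
```

View pics/s8.png

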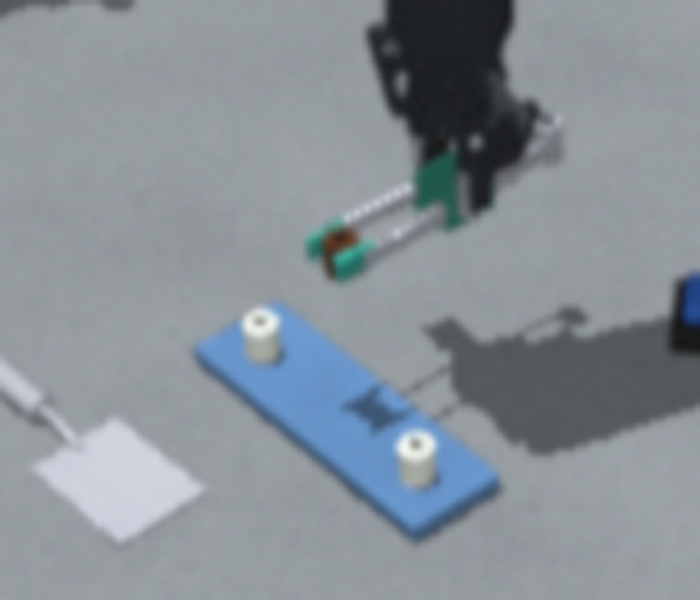

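arm_command --pt "-2 5 0 0 0 0.5" --pt "-6 17 0 0 0 1.6" --pt "-13 36 0 0 0 3.4" --pt "-22 60 0 0 0 5.7" --pt "-32 87 0 0 0 8.3" --pt "-43 116 0 0 0 11.1" --pt "-54 146 0 0 0 13.9" --pt "-65 176 0 0 0 16.8" --pt "-76 206 0 0 0 19.7" --pt "-86 235 0 0 0 22.4" --pt "-96 262 0 0 0 25" --pt "-104 284 0 0 0 27.1" --pt "-111 302 0 0 0 28.8" --pt "-116 315 0 0 0 30.1" --pt "-119 323 0 0 0 30.8" --pt "-120 325 0 0 0 31" --pt "-120 325 0 0 0 31" --pt "-120 325 0 0 0 31" --pt "-120 325 0 0 0 31"

```text
t: 13.32
tool_pos: [0.3869, 0.2878, 0.1303]
orientation: [-1.658, 0.841, 1.658]
force: [0.6, -0.0, -1.3]
opening: 0.0308
```

```bash
python3 - <<'E'
from h import *
info()
im=bot.read_camera("scene"); cv2.imwrite("pics/s9f.png",im[:,:,::-1]);cv2.imwrite("pics/s9.png",cv2.resize(im[230:350,350:490,::-1],None,fx=5,fy=5,interpolation=cv2.INTER_CUBIC))
im=bot.read_camera("top"); cv2.imwrite("pics/t9.png",im[:,:,::-1])
E
```

```text
t 13.32 tcp [386.9 287.8 130.3] xaxis [-0. -0. -1.] jaw yaw 126.22 open 30.8 F [ 0.6 -0.  -1.3] j [ 0.5  -0.06 -0.21  1.42 -0.   -0.13]
```

View pics/s9.png

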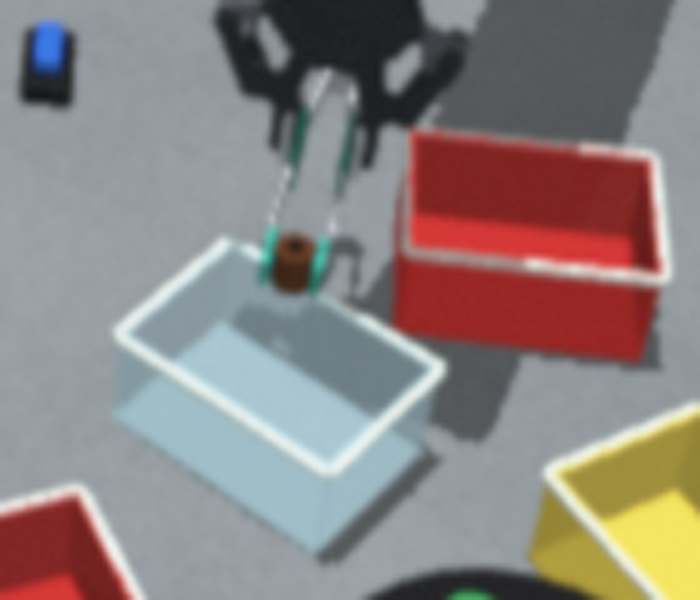

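View pics/t9.png

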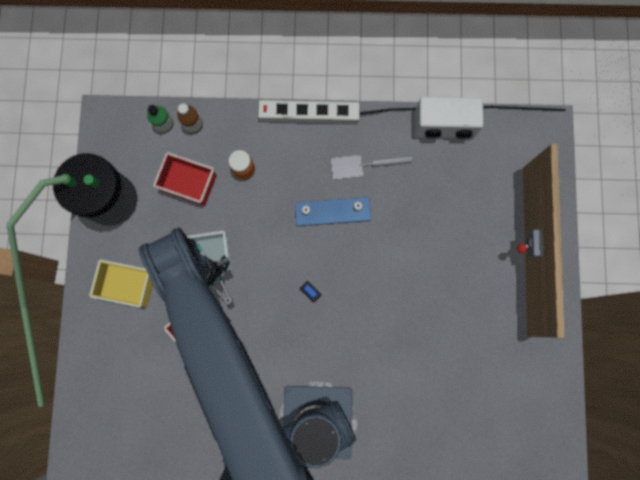

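```bash
python3 - <<'E'
from h import *
c=bot.get_calibration("scene")
def P(n,u,v,z,o=(350,230),s=5):
    p=at(c,o[0]+(u+.5)/s-.5,o[1]+(v+.5)/s-.5,z); print(n,p[:2].round(4)); return p[:2]
B=np.array([P("box",*q,.07) for q in [(227,240),(118,332),(332,472),(443,368)]]);print("centre",B.mean(0))
P("ring top",295,245,.148);P("ring bottom",291,285,.122)
s=bot.state();a=np.radians(36.22);print("kin",s["tool_pos"][:2]+.088*np.array([np.cos(a),np.sin(a)]))
E
```

```text
box [0.4257 0.2601]
box [0.5217 0.2778]
box [0.4971 0.4178]
box [0.3985 0.4008]
centre [0.46073849 0.33910666]
ring top [0.4588 0.3385]
ring bottom [0.4608 0.3414]
kin [0.45780352 0.3398768 ]
```

arm_command --pt "0 0 -2 0 0 0" --pt "0 0 -6 0 0 0" --pt "0 0 -10 0 0 0" --pt "0 0 -12 0 0 0" --pt "0 0 -12 0 0 0" --pt "0 0 -12 0 0 0" --pt "0 0 -12 0 0 0" --pt "0 0 -12 0 0 0" --pt "0 0 -12 0 0 0" --pt "0 0 -12 0 0 0"

```text
t: 14.68
tool_pos: [0.3867, 0.2882, 0.1183]
orientation: [-1.658, 0.84, 1.658]
force: [0.4, -0.5, -2.5]
opening: 0.031
```

```bash
python3 - <<'E'
from h import *
s=info();print(abs(s["joint_velocities"]).max())
im=bot.read_camera("scene"); cv2.imwrite("pics/s10.png",im[:,:,::-1]);cv2.imwrite("pics/s10c.png",cv2.resize(im[230:350,350:490,::-1],None,fx=5,fy=5,interpolation=cv2.INTER_CUBIC))
E
```

```text
t 14.68 tcp [386.7 288.2 118.3] xaxis [ 0.  0. -1.] jaw yaw 126.27 open 31.0 F [ 0.4 -0.5 -2.5] j [ 0.5  -0.06 -0.23  1.4   0.   -0.13]
0.0018062025897878206
```

View pics/s10.png

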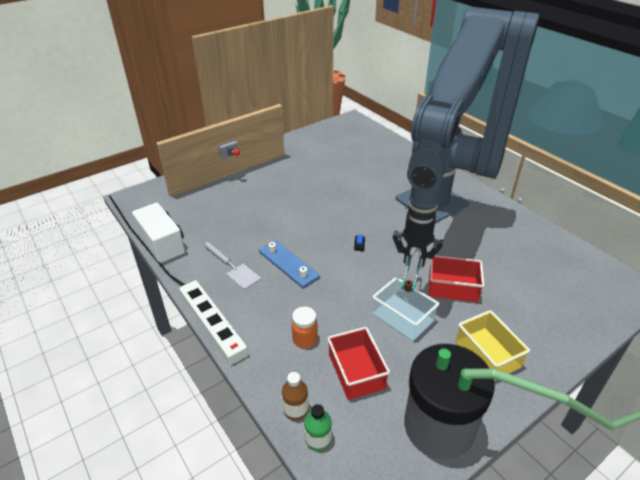

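View pics/s10c.png

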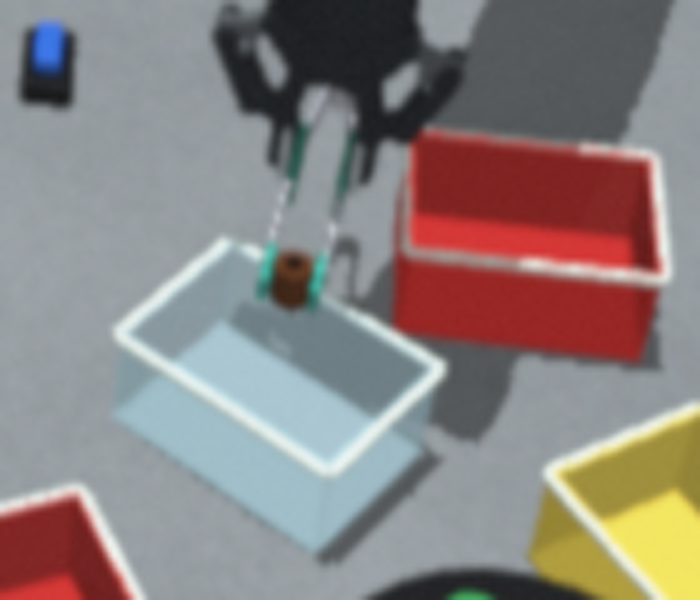

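The brown ring is held in the tips at (292,278) in the crop, over the middle of the clear box and about 40 mm above its rim. The arm is still and nothing else has moved, so I'm handing in.

```bash
python3 - <<'E'
from plant import bot
print(bot.close_job())
E
```

```text
the job is handed in; nothing more can be done
None
```

The job is handed in, with the tongs in the gripper and the brown ring in their tips, held over the clear breeder box. I picked up the tongs by their grips lightly squeezed, lowered the open tips around the brown ring, closed on it, lifted it and carried it across. Only the tongs touched the ring.

**Last checks:**
- **Ring over the box:** the ring was at about (0.458, 0.340) m and the box centre at (0.458–0.461, 0.339–0.340) m. The ring's underside was about 40 mm above the rim.
- **Grip:** the opening was steady at 31 mm, close to the 32 mm stated for a ring held in the tips. The arm was still, and the time was about 14.7 s.
- **Other things:** the white rings, box, switch and other items looked unmoved in the final scene picture.
- **Disagreement:** the cameras differed by up to about 5 mm on where things stood, which was within the clearances. No check failed.

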